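# Take the dropper bottle out of its tilt-out bin

## Robot

A 7-joint arm with a two-finger parallel gripper is mounted at the origin on a cart in front of the work surface, level with it; the furniture and walls round the work are solid. World frame = base frame: x ahead of the robot, y to its left, z up, the work surface at z = 0. Lengths are in m, angles in rad, forces in N, time in s.
With the tool pointing down it reaches from about 0.4 to 0.85 m from the base axis. Payload 4.5 kg.
Tool frame: the origin (TCP) lies midway between the tips of the shut fingers; the grasp point (between the pads) lies 19 mm behind it; z points along the fingers, y is the line along which they close (so a half turn about z gives the same grasp; the last joint's range is limited). The gripper opens to 88 mm and grips with 3 to 60 N. Pads are 18 mm wide; open, the fingers measure 123 mm over their backs; the gripper's body (75 mm by 187 mm) begins 45 mm behind the grasp point.
Start: joints at [-1.083, 0.689, -0.195, 1.565, 0.157, 0.902, -0.215], TCP at [0.274, 0.562, 0.239] pointing down, gripper open.
Joint ranges: [-3.01, 3.01], [-0.46, 2.08], [-1.47, 1.51], [0.13, 2.56], [-1, 4.14], [0.04, 2.09], [-2.66, 2.66]. Speed limits (rad/s): [2.57, 2.57, 3.14, 3.14, 3.14, 3.14, 3.14].

## Interface

Orientations are given as a unit quaternion [x, y, z, w].
In Python, from station import ctrl gives the robot as it stands. Calls block until the motion is done:
- ctrl.movep(position, orientation): joint-space move of the TCP to a pose.
- ctrl.move_straight(position, rate=0.15, orientation=None): straight line of the TCP; orientation=None keeps the orientation; rate is the mean speed in m/s.
- ctrl.set_joints(angles): joint-space move.
- ctrl.release() and ctrl.gripper_close(strength=None): open the fingers fully, or close them until they stop; strength is the grip in N (None keeps the last).
- ctrl.wait(seconds).
- ctrl.ik(position, orientation): joint angles nearest the present ones, or None.
- ctrl.observe(): the state.
- ctrl.get_image(name): name is "scene" or "top"; returns a dict with "color" (480x640x3 uint8, red, green, blue), "mtx" (3x3 intrinsics, pixels), "R" (3x3) and "t" (3): a world point X has camera coordinates R X + t. Camera axes: x right, y down, z forward; pixel columns grow to the right and rows downward; lengths in m; the calibration is good to about 2 mm. A picture is of the moment at which its call begins. There is no depth.
A pose or a line that the arm cannot do raises ctrl.PlanningError and nothing moves.
- ctrl.hand_in(): hands the job in; it is judged then, once.
The state is a dict: "time_s": time; "q": joint angles; "qvel": joint speeds; "tau": joint torques, N m; "tcp_pos": TCP position; "eef_rot": TCP orientation; "wrist_force": force on the tool from outside, world axes, zero at the start; "moment": the same for the moment, N m; "opening": finger opening in m; "finger_force": force on a finger pad.
Only numpy, scipy, OpenCV 4.12 (cv2) and the standard library are available. Lean on these libraries where they do the work, as an engineer would, in place of code of your own. Each camera call takes 0.05 s, during which the arm holds its last target. There are 200 camera calls.

## Task

One of the two tilt-out bins in the grey desktop unit holds the dropper bottle. Tilt that bin forward by its bar until it is fully open, take the bottle out and stand it upright on the floor of the case tray, beside the stone model. Leave that bin open for refilling; keep the other bin shut and do not move the jar in it from its place or push the stone model about.

Things in the scene. Friction and masses are not known exactly. Their poses are not given: they have to be found in the camera images.
- bin_unit: Grey desktop unit, fixed, 140 deep (x) x 280 wide (y) x 190 high (z), with two tilt-out bins side by side. Origin: centre of its underside; its own x points to its back, y to its left, z up. Its front (own x = -70) is open in front of and above the bins; the roof covers own x from -50 to +70, its underside 184 above the worktop, so the bins cannot be reached from straight above while shut.
- left_bin (a joint): Tilt of the bin on the unit's own +y side: 0 shut, 0.72 rad fully open (a hard stop), growing as the bin's top comes forward, towards the unit's own -x. About 1 to 3 N at the bar moves it; friction holds it wherever it is left, with the bottle or without. Each bin: clear front panel 4 thick, 128 wide, reaching 120 above its hinge; inside 119 wide and 72 deep, floor 4 above the hinge; side and back walls only 60 high.
- right_bin (a joint): The same for the bin on the unit's own -y side.
- left_bin_hinge (a point): Hinge line of the left bin, mid-width, at the lower front edge: own x -70, y +68.5, z 12 of the unit. The frame turns with the bin: x into the bin (level when shut), y along the hinge, z up the front panel. The panel's inner face is at x = 0.
- right_bin_hinge (a point): The same for the right bin (unit's own y -68.5).
- left_bin_bar (a point): Middle of the left bin's pull bar: a straight round steel bar 10 in diameter along y, 74 free between its two posts, standing 35 in front of the panel's inner face and 138 above the hinge (18 above the panel's top edge), so that a finger can pass behind it from above. It turns with the bin.
- right_bin_bar (a point): The same for the right bin. The bars' tops are 155 above the worktop when shut: carry the bottle clear of them.
- bottle_center (a point): Centre (half-way up) of the white dropper bottle, z along its length: 136 high, 0.08 to 0.15 kg, straight round body 41 in diameter up to 32 above this point, then a neck and nozzle at most 25 wide. It stands in one bin, axis 24 to 30 behind the panel's inner face, up to 8 off the bin's middle; in the tilted bin it leans on the panel, a few degrees more than the bin.
- jar_center (a point): Centre of a round screw-lid jar 50 in diameter, 60 high, that stands in the other bin.
- case_tray: Shallow open case tray, yellow-brown, fixed: 170 (own x) x 240 (own y) x 45 high, walls 3 thick, floor 3 thick. Origin: centre of its underside.
- tray_floor (a point): Centre of the tray's floor (upper side), axes as the tray's.
- model_center (a point): Centre (half-way up) of the stone jaw model 62 x 80 x 37 that lies in the tray in the half at the tray's own -y side, its middle 60 to 75 from the tray's centre; the tray's +y half is empty.
There are look-alikes about, which are no part of the job. There is more than one size of the part that bears bottle_center; the job needs the smallest.

How it is judged:
On the way:
1. the bin that holds the bottle is tilted fully open (over 0.6 rad) with the bottle in it (((value of joint left_bin above 0.6 rad and y of bottle_center in the frame of left_bin_hinge between -0.06 and 0.06 m and distance between bottle_center and left_bin_hinge below 0.11 m) or (value of joint right_bin above 0.6 rad and y of bottle_center in the frame of right_bin_hinge between -0.06 and 0.06 m and distance between bottle_center and right_bin_hinge below 0.11 m))), for 0.2 s.
At the end, for the whole second after the job is handed in: The bottle stands upright (within 0.1 rad) and released on the floor of the case tray, its centre 60 to 75 mm above that floor; the bin it came from is still open (over 0.45 rad) and the other is shut (under 0.15 rad) (x of bottle_center in the frame of tray_floor between -0.08 and 0.08 m and y of bottle_center in the frame of tray_floor between -0.115 and 0.115 m and z of bottle_center in the frame of tray_floor between 0.06 and 0.075 m and angle between bottle_center's own z axis and vertical below 0.1 rad and ((value of joint left_bin above 0.45 rad and value of joint right_bin below 0.15 rad) or (value of joint right_bin above 0.45 rad and value of joint left_bin below 0.15 rad))); the robot touches nothing.
It fails at once if the stone model is pushed more than 20 mm (distance of model_center from where it was at the start of the episode above 0.02 m).
It fails at once if the jar is moved more than 30 mm (distance of jar_center from where it was at the start of the episode above 0.03 m).
It fails at once if both bins are open (value of joint each of left_bin, right_bin above 0.15 rad).
It also fails if it takes over 59 s, if anything falls off the work surface, if the arm or the gripper's body presses on something with over 40 N, if the wrist force passes 120 N, or if a joint passes its speed limit or range.

## Working session

There is one attempt and no reset: what is moved stays moved. The work goes in short steps, each a Python script; the robot and the scene stay as the last script left them, time stands still between calls to the robot, and variables do not carry over. Pictures are saved under pics/ and viewed, at most 10 in all, crops included, and the job is handed in when it is done.

```bash
mkdir -p pics; ls
python3 - <<'E'
from station import ctrl
import cv2,numpy as np
for n in("scene","top"):
    d=ctrl.get_image(n); cv2.imwrite(f"pics/{n}0.png",d["color"][:,:,::-1])
    np.savez(f"{n}.npz",**{k:np.array(d[k]) for k in("mtx","R","t")}); print(n,d["mtx"],-np.array(d["R"]).T@d["t"])
s=ctrl.observe();print(s["time_s"],s["eef_rot"],s["opening"])
E
```

```text
pics
scene [[520.5869394    0.         322.46393808]
 [  0.         520.5869394  236.5886477 ]
 [  0.           0.           1.        ]] [ 0.05394712 -0.67608487  1.11272521]
top [[484.66541613   0.         319.67852624]
 [  0.         484.66541613 238.3266699 ]
 [  0.           0.           1.        ]] [ 0.21910019 -0.15046774  0.9806808 ]
0.1 [ 2.24904659e-01  9.74380421e-01 -8.20788576e-04 -1.27871926e-04] 0.08782299736167841
```

View pics/scene0.png

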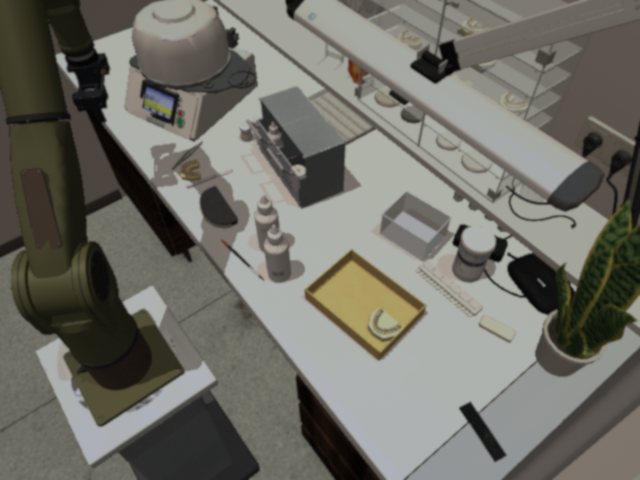

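View pics/top0.png

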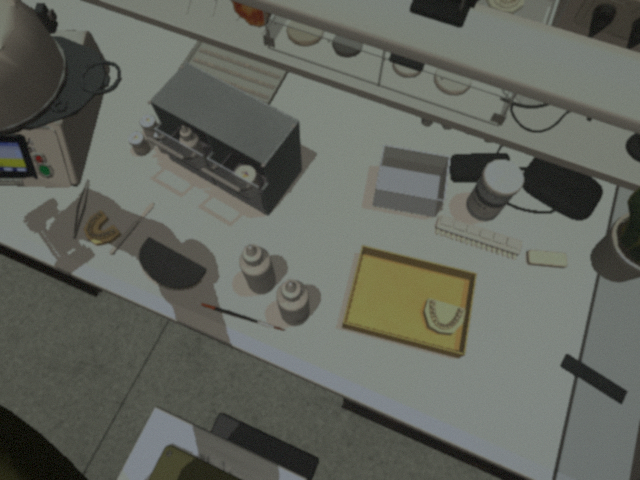

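Candidates for the bottle in the top view are two larger bottles standing on the worktop at (257,268) and (292,302), one in the left bin at (187,136), and jars outside the unit at (140,140). The one in the bin fits the description. The jar is in the right bin at (245,176). I'll check this in close crops.

Run:
```python
import cv2,numpy as np
a=cv2.imread("pics/top0.png")[60:220,130:310]; b=cv2.imread("pics/scene0.png")[80:210,230:355]
a=cv2.resize(a,None,fx=4,fy=4,interpolation=2)[:600]; cv2.imwrite("pics/c1.png",a)
cv2.imwrite("pics/c2.png",cv2.resize(b,None,fx=4.5,fy=4.5,interpolation=2))
```

```text
(no output)
```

View pics/c1.png

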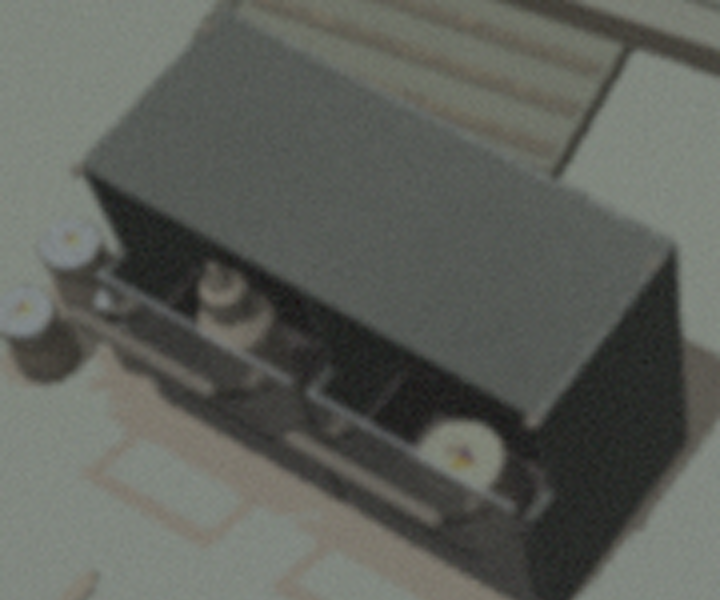

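View pics/c2.png

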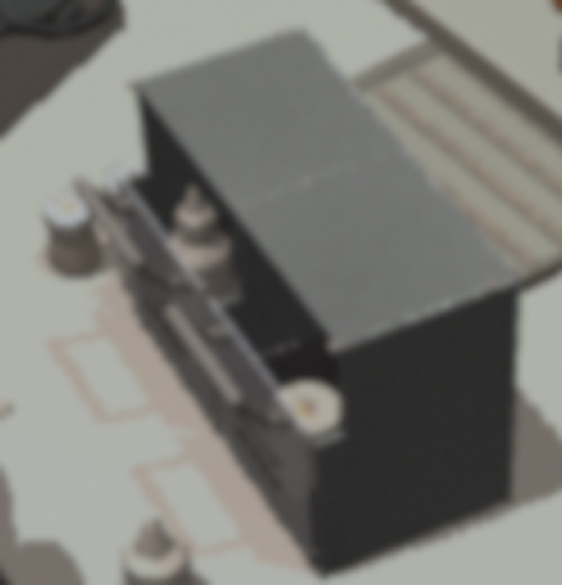

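Crops: the small bottle is in the left bin (crop 1 at (232,300)), and the jar is in the right bin at (460,455). The left bar runs (65,312) to (212,388). Next I'll fit the unit and tray poses.

```bash
cat > h.py <<'E'
import numpy as np, cv2
from scipy.optimize import least_squares
from scipy.spatial.transform import Rotation as Ro
C={n:np.load(f"{n}.npz") for n in("scene","top")}
def proj(n,X):
    c=C[n];p=np.atleast_2d(X)@c["R"].T+c["t"];p=p@c["mtx"].T;return p[:,:2]/p[:,2:]
def ray(n,uv,z):
    c=C[n];o=-c["R"].T@c["t"];d=c["R"].T@np.linalg.inv(c["mtx"])@[*uv,1];return o+d*(z-o[2])/d[2]
def tri(a,b):
    P=[C[n]["mtx"]@np.c_[C[n]["R"],C[n]["t"]] for n in("top","scene")]
    X=cv2.triangulatePoints(P[0],P[1],np.array(a,float),np.array(b,float)).ravel();return X[:3]/X[3]
def place(p,X):
    return Ro.from_euler("z",p[2]).apply(np.atleast_2d(X))+[p[0],p[1],0]
def fit(L,obs,g):
    r=least_squares(lambda p:np.concatenate([(proj(n,place(p,L))-o).ravel() for n,o in obs.items()]),g)
    return r.x,r.fun
E
python3 - <<'E'
from h import *
t=lambda l:np.array(l)/4+[130,60]; s=lambda l:np.array(l)/4.5+[230,80]
U=np.array([[-50,140,190],[-50,-140,190],[70,-140,190],[70,140,190]])/1e3
u,f=fit(U,{"top":t([(85,172),(530,425),(675,245),(225,0)]),"scene":s([(135,88),(330,347),(522,285),(297,30)])},[.6,.2,0]);print("unit",u.round(4),f.round(1))
T=np.array([[85,120,45],[85,-120,45],[-85,-120,45],[-85,120,45]])/1e3
q,f=fit(T,{"top":np.array([(363,247),(475,271),(464,355),(345,326)]),"scene":np.array([(351,252),(424,308),(379,355),(307,294)])},[.4,-.2,0]);print("tray",q.round(4),f.round(1))
L=np.array([[-105,68.5,150],[-105,105.5,150],[-105,31.5,150],[-105,-68.5,150]])/1e3
P=place(u,L);print(P.round(3));print(((proj("top",P)-[130,60])*4).round(),((proj("scene",P)-[230,80])*4.5).round())
print("bottle",tri(t([218,268]),s([193,192])),"model",ray("top",(442,314),.037)," jar",ray("top",t([460,455]),.076))
np.savez("pose.npz",u=u,q=q)
E
```

```text
unit [ 0.6852  0.258  -0.161 ] [-2.4 -1.1  1.6  1.1  0.4  1.3  0.2  2.1 -0.2 -2.5  1.4  0.  -0.5 -1.4
  1.5 -1.8]
tray [ 0.528  -0.2221  0.1603] [-1.3  0.5  2.3  3.3  2.6  1.9 -1.5  0.5 -0.5 -2.8  2.9 -2.9  2.2 -1.2
 -3.2 -3.4]
[[0.593 0.342 0.15 ]
 [0.598 0.379 0.15 ]
 [0.587 0.306 0.15 ]
 [0.571 0.207 0.15 ]]
[[140. 357.]
 [ 83. 323.]
 [198. 391.]
 [360. 486.]] [[106. 219.]
 [ 83. 185.]
 [131. 254.]
 [200. 354.]]
bottle [0.65396928 0.33465592 0.14676311] model [ 0.5268295  -0.28711104  0.037     ]  jar [0.63984418 0.19860015 0.076     ]
```

```bash
cat >> h.py <<'E'
P=np.load("pose.npz") if __import__("os").path.exists("pose.npz") else None
u,q=P["u"],P["q"]
def W(x,y,z): return place(u,[x,y,z])[0]
def orient(L,yaw=u[2]):  # tool y along own y, tilted forward by L from pointing down
    z=np.array([np.sin(L),0,-np.cos(L)]);y=np.array([0,1.,0]);M=np.c_[np.cross(y,z),y,z]
    return (Ro.from_euler("z",yaw)*Ro.from_matrix(M)).as_quat()
def bar(th): return np.array([-.07-.035*np.cos(th)-.138*np.sin(th), .012-.035*np.sin(th)+.138*np.cos(th)])
def st(c): s=c.observe();print(round(s["time_s"],2),np.round(s["tcp_pos"],4),"F",np.round(s["wrist_force"],1),"op",round(s["opening"],4));return s
E
python3 - <<'E'
from h import *; from station import ctrl
o=orient(0)
for p in [W(-.084,.0685,.137),W(-.173,.0685,.08)]: print(p,ctrl.ik(p,o))
L=.785; print(ctrl.ik(W(-.2,.07,.2),orient(L)),ctrl.ik(W(-.1,.07,.09),orient(L)))
ctrl.gripper_close(10)
ctrl.movep(W(-.17,.0685,.25),o); ctrl.move_straight(W(-.084,.0685,.225)); st(ctrl)
ctrl.move_straight(W(-.084,.0685,.16),rate=.1);
for n in("scene","top"): cv2.imwrite(f"pics/{n}1.png",ctrl.get_image(n)["color"][:,:,::-1])
st(ctrl)
a=cv2.imread("pics/top1.png")[60:200,120:310]; b=cv2.imread("pics/scene1.png")[70:210,200:355]
cv2.imwrite("pics/m1.png",np.hstack([cv2.resize(a,(475,350),interpolation=2),cv2.resize(b,(310,280),interpolation=2)[:280].copy() if 0 else cv2.resize(b,(325,350),interpolation=2)]))
E
```

```text
[0.61324718 0.33906829 0.137     ] [-0.43488549  0.91617908 -0.28112317  1.39077219  0.29075795  0.87524858
  0.61144417]
[0.52539777 0.35333298 0.08      ] [-0.53450939  0.91170032 -0.23986344  1.65086177  0.32960222  0.61904489
  0.45493239]
[-1.44623636  0.86627448  0.66662854  2.13475866  1.77927934  0.23959329
 -1.3932196 ] [-0.64297671  1.00711462 -0.4066613   1.97207068  1.88625331  1.01516106
 -1.15879198]
3.4 [0.6121 0.3403 0.225 ] F [-0.5  0.5  0.3] op 0.0002
4.3 [0.6138 0.3395 0.161 ] F [-0.5  0.6  0.5] op 0.0004
```

View pics/m1.png

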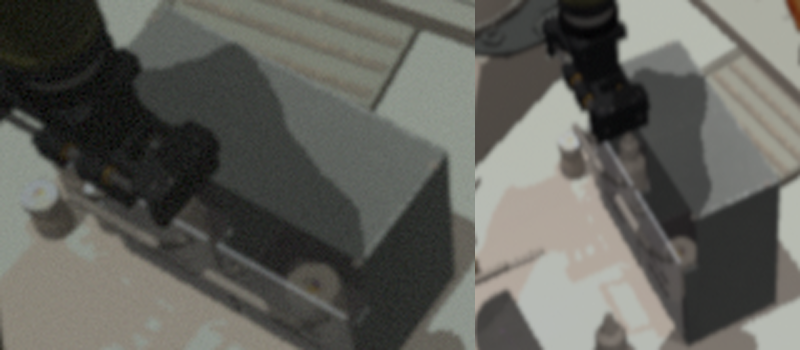

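The hand is above the left bar and its fingers are hidden under the hand body near (165,200). The bottle and jar are undisturbed. I'll go down and pull, watching the wrist force.

Run:
```python
from h import *; from station import ctrl
ctrl.move_straight(W(-.084,.0685,.137),rate=.06); s=st(ctrl)
if abs(s["wrist_force"][2])<8:
    for th in np.arange(.06,.75,.06):
        b=bar(th); ctrl.move_straight(W(b[0]+.014,.0685,b[1]-.013),rate=.08)
        s=st(ctrl)
        if np.linalg.norm(s["wrist_force"])>25: break
    for n in("scene","top"): cv2.imwrite(f"pics/{n}2.png",ctrl.get_image(n)["color"][:,:,::-1])
    a=cv2.imread("pics/top2.png")[60:240,90:310]; b=cv2.imread("pics/scene2.png")[70:250,180:355]
    cv2.imwrite("pics/m2.png",np.hstack([cv2.resize(a,(440,360),interpolation=2),cv2.resize(b,(350,360),interpolation=2)]))
```

```text
4.83 [0.6131 0.339  0.1365] F [-0.8 -0.3  0.7] op 0.0005
5.17 [0.598  0.3418 0.135 ] F [ 0.5 -0.4  0.6] op 0.0004
5.43 [0.59   0.343  0.1319] F [-0.2  0.2 -0.7] op 0.0007
5.69 [0.5821 0.3442 0.1284] F [-0.1  0.8  1.2] op 0.0008
5.95 [0.5745 0.3454 0.1246] F [-0.6  0.  -0.7] op 0.0004
6.21 [0.5672 0.3466 0.1204] F [-0.2 -0.1  0. ] op 0.0002
6.47 [0.5599 0.3477 0.1156] F [0.4 0.1 0.6] op 0.0006
6.72 [0.5531 0.3487 0.1105] F [ 0.  -0.5 -0.3] op 0.0005
6.98 [0.5467 0.3498 0.105 ] F [-0.8  0.2  0.6] op 0.0004
7.24 [0.5407 0.3507 0.0992] F [0.6 0.1 0.4] op 0.0006
7.5 [0.5356 0.3516 0.093 ] F [ 2.1 -0.3 -2.3] op 0.0005
7.76 [0.5305 0.3524 0.0864] F [ 4.   0.5 -2.1] op 0.0005
8.02 [0.5279 0.3534 0.0805] F [ 7.5  0.6 -1.3] op 0.0005
```

View pics/m2.png

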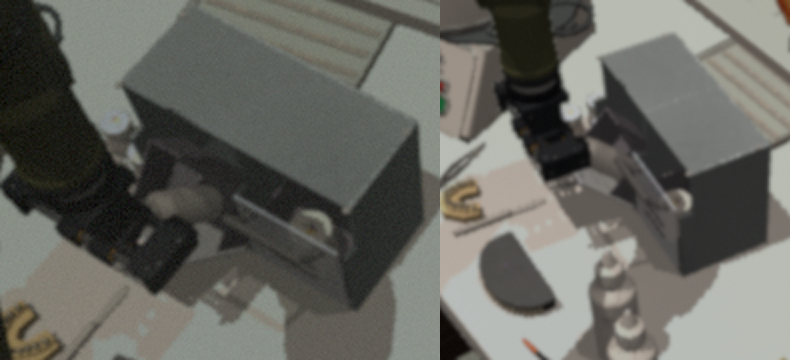

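The left bin is tilted with the bottle leaning in it. The pull force has started to rise, so I'll pull on to the stop.

Run:
```python
from h import *; from station import ctrl
b=bar(.72)
for k in range(1,7):
    ctrl.move_straight(W(b[0]+.014-.003*k,.0685,b[1]-.013-.001*k),rate=.05); s=st(ctrl)
    if np.linalg.norm(s["wrist_force"])>14: break
ctrl.wait(.3)
p=np.array(s["tcp_pos"]); d=W(1,0,0)-W(0,0,0)
ctrl.move_straight(p+.006*d,rate=.05); ctrl.move_straight(p+.006*d+[0,0,.07],rate=.12); st(ctrl)
ctrl.move_straight(W(-.33,.0685,.25),rate=.25); ctrl.release()
for n in("scene","top"): cv2.imwrite(f"pics/{n}3.png",ctrl.get_image(n)["color"][:,:,::-1])
a=cv2.imread("pics/top3.png")[80:200,110:270]; b=cv2.imread("pics/scene3.png")[80:200,210:320]
cv2.imwrite("pics/m3.png",np.vstack([cv2.resize(a,(480,360),interpolation=2)]) if 0 else np.hstack([cv2.resize(a,(480,360),interpolation=2),cv2.resize(b,(320,360),interpolation=2)]))
st(ctrl)
```

```text
8.37 [0.5278 0.3534 0.0804] F [11.8 -1.3  2.5] op 0.0003
8.62 [0.5277 0.3534 0.0804] F [15.8 -2.5  4.1] op 0.0003
10.1 [0.5331 0.3521 0.1499] F [0.2 0.6 0.6] op 0.0008
12.45 [0.3704 0.3785 0.25  ] F [0.4 1.3 0.3] op 0.088
```

View pics/m3.png

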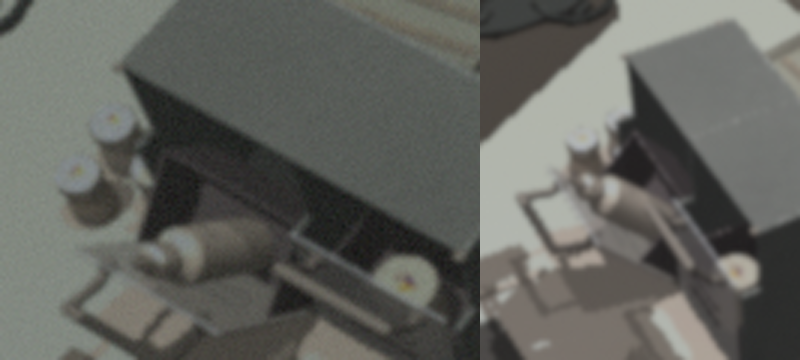

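The left bin is fully open with the bottle leaning on the panel (nozzle at top crop (140,258)). The right bin is shut. Next I'll check the predicted bottle axis against the pictures.

```bash
cat >> h.py <<'E'
TH=.72;LEAN=.065
def B(x,y,z): return W(-.07+x*np.cos(TH)-z*np.sin(TH),.0685+y,.012+x*np.sin(TH)+z*np.cos(TH))
def ax(h,y,x0=.027): return B(x0-np.sin(LEAN)*h,y,.004+np.cos(LEAN)*h)
E
python3 - <<'E'
from h import *
for y in(0,.005):
  for h in(.136,.1,.05): 
    X=ax(h,y);print(y,h,X.round(3),((proj("top",X)-[110,80])*3).round(),((proj("scene",X)-[210,80])*[2.909,3]+[480,0]).round())
X=tri((156.7,166),(245.4,142.3));print(X, [ (Ro.from_euler("z",-u[2]).apply(X-[u[0],u[1],0])).round(4)])
E
```

```text
0 0.136 [0.55  0.349 0.129] [[133. 272.]] [[568. 178.]]
0 0.1 [0.575 0.345 0.104] [[168. 263.]] [[595. 190.]]
0 0.05 [0.61  0.34  0.068] [[213. 253.]] [[631. 206.]]
0.005 0.136 [0.55  0.354 0.129] [[127. 268.]] [[566. 175.]]
0.005 0.1 [0.576 0.35  0.104] [[162. 260.]] [[593. 187.]]
0.005 0.05 [0.61  0.345 0.068] [[208. 250.]] [[629. 203.]]
[0.57846795 0.37719991 0.08318797] [array([-0.1244,  0.1006,  0.0832])]
```

Run:
```python
from h import *
a=cv2.imread("pics/top3.png")[125:185,130:210]; b=cv2.imread("pics/scene3.png")[105:185,225:285]
a=cv2.resize(a,None,fx=6,fy=6,interpolation=2); b=cv2.resize(b,None,fx=5,fy=5,interpolation=2)
for h in(.136,.1,.05):
    X=ax(h,.0); 
    cv2.circle(a,tuple(int(v) for v in ((proj("top",X)[0]-[130,125])*6)),3,(0,0,255),-1)
    cv2.circle(b,tuple(int(v) for v in ((proj("scene",X)[0]-[225,105])*5)),3,(0,0,255),-1)
for y in (-.037,.037):
    X=B(-.035,y,.138)
    cv2.circle(a,tuple(int(v) for v in ((proj("top",X)[0]-[130,125])*6)),3,(0,255,0),-1)
    cv2.circle(b,tuple(int(v) for v in ((proj("scene",X)[0]-[225,105])*5)),3,(0,255,0),-1)
c=np.zeros((400,780,3),np.uint8); c[:360,:480]=a; c[:,480:]=b; cv2.imwrite("pics/m4.png",c)
```

```text
(no output)
```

View pics/m4.png

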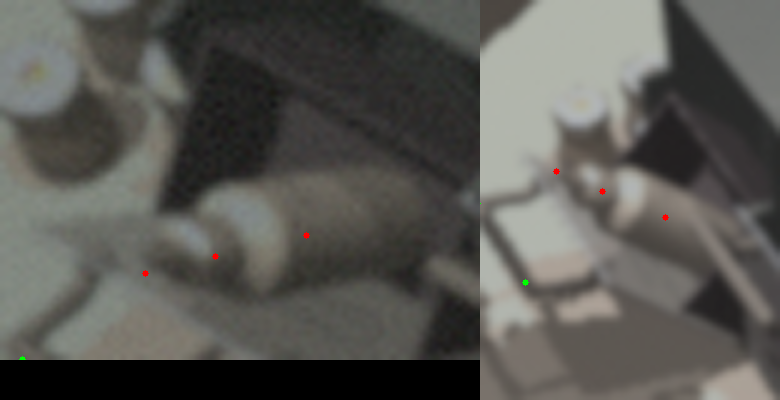

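Run:
```python
from h import *; from station import ctrl
d=ctrl.get_image("top");print(abs(d["R"]-C["top"]["R"]).max(),abs(d["t"]-C["top"]["t"]).max())
own=lambda X:Ro.from_euler("z",-u[2]).apply(X-[u[0],u[1],0])
t3=lambda p:np.array(p)/3+[110,80]; s3=lambda p:(np.array(p)-[480,0])/[2.909,3]+[210,80]
t4=lambda p:np.array(p)/6+[130,125]; s4=lambda p:(np.array(p)-[480,0])/5+[225,105]
for n,a,b in [("rbarL",t3((278,268)),s3((660,205))),("rbarR",t3((390,328)),s3((725,285))),("shoulder",t4((245,240)),s4((628,197))),("tip",t4((165,238)),s4((583,180))),("neck",t4((200,240)),s4((605,187)))]:
    X=tri(a,b);print(n,own(X).round(4),"reproj",(proj("top",X)[0]-a).round(1),(proj("scene",X)[0]-b).round(1))
def own2(X): return X
for h in(.1,.136):print("pred",own(ax(h,0)).round(4))
```

```text
0.0 0.0
rbarL [-0.0924 -0.0158  0.1366] reproj [ 1.1 -1.6] [-1.1  0.6]
rbarR [-0.0604 -0.0753  0.0685] reproj [ 2.2 -3. ] [-2.1  1.2]
shoulder [-0.1072  0.0735  0.0886] reproj [ 0.1 -0.1] [-0.1  0. ]
tip [-0.1245  0.0949  0.093 ] reproj [-0.3  0.4] [ 0.3 -0.2]
neck [-0.1162  0.0858  0.0904] reproj [ 0.1 -0.2] [-0.1  0.1]
pred [-0.123   0.0685  0.1035]
pred [-0.1485  0.0685  0.129 ]
```

Run:
```python
from h import *
def view(n,o,w,h,k):
    i=cv2.imread(f"pics/{n}3.png")[o[1]:o[1]+h,o[0]:o[0]+w]; i=cv2.convertScaleAbs(cv2.resize(i,None,fx=k,fy=k,interpolation=2),alpha=1.5)
    f=lambda X:tuple(int(v) for v in (proj(n,X)[0]+.5-o)*k)
    L=lambda a,b,c:cv2.line(i,f(a),f(b),c,1)
    L(B(-.035,-.037,.138),B(-.035,.037,.138),(0,255,0))
    L(B(0,-.064,.12),B(0,.064,.12),(255,255,0))
    for s in(-1,1): L(B(0,s*.0605,.06),B(.072,s*.0605,.06),(255,0,255))
    L(B(.074,-.06,.06),B(.074,.06,.06),(255,0,255))
    L(W(-.105,-.1055,.15),W(-.105,-.0315,.15),(0,255,0)); L(W(-.05,.14,.19),W(-.05,-.14,.19),(0,165,255))
    t=np.linspace(0,6.28,40)
    for hh,r in((.1,.0205),(0,.0205),(.136,.004)):
        c=ax(hh,0);e1=W(0,1,0)-W(0,0,0);d=ax(.1,0)-ax(0,0);d/=np.linalg.norm(d);e2=np.cross(d,e1)
        for v in t: cv2.circle(i,f(c+r*(np.cos(v)*e1+np.sin(v)*e2)),0,(0,0,255),-1)
    return i
a=view("top",(115,118),90,80,5);b=view("scene",(215,100),70,80,5)
cv2.imwrite("pics/m5.png",np.hstack([a,b]))
```

```text
(no output)
```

View pics/m5.png

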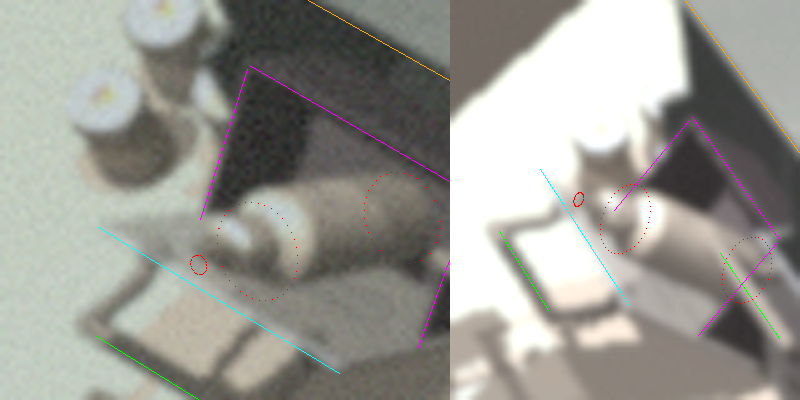

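Overlay: the bin edges agree within about 2 px. The bottle's shoulder disc (top (270,238)) sits about 5 to 8 mm further in (own +x) than predicted, so I'll use +5 mm for the grasp. First I'll check IK for the tilted approach.

```bash
cat >> h.py <<'E'
L=TH+LEAN; OL=orient(L)
zt=Ro.from_quat(OL).as_matrix()[:,2]
G=ax(.096,.001)+(W(.005,0,0)-W(0,0,0)); TCPG=G+.019*zt
E
python3 - <<'E'
from h import *; from station import ctrl
print(TCPG,zt, np.round(ctrl.observe()["q"],2))
for d in(0,.03,.06,.09,.12,.15,.18):
    for nm,o in(("y",OL),("f",(Ro.from_quat(OL)*Ro.from_euler("z",np.pi)).as_quat())):
        r=ctrl.ik(TCPG-d*zt,o); print(d,nm,None if r is None else np.round(r,2))
E
```

```text
[0.59587279 0.34290258 0.08727951] [ 0.69768735 -0.1132881  -0.70738827] [-0.7   0.56 -0.3   1.84  0.22  0.78  0.3 ]
0 y [-0.72  0.99 -0.27  1.98  1.89  0.92 -1.22]
0 f [-0.61  1.02 -0.46  1.97  1.89  1.06  2.  ]
0.03 y [-0.85  0.94 -0.12  2.02  1.87  0.81 -1.28]
0.03 f [-0.63  0.98 -0.5   2.01  1.85  1.09  2.  ]
0.06 y [-0.71  0.92 -0.41  2.05  1.8   1.02 -1.18]
0.06 f [-0.64  0.94 -0.53  2.04  1.8   1.12  2.  ]
0.09 y [-0.75  0.87 -0.41  2.07  1.75  1.02 -1.17]
0.09 f [-0.66  0.9  -0.57  2.07  1.75  1.14  2.01]
0.12 y [-0.79  0.82 -0.41  2.1   1.69  1.02 -1.16]
0.12 f [-0.67  0.86 -0.61  2.09  1.69  1.17  2.01]
0.15 y [-0.71  0.82 -0.62  2.11  1.63  1.17 -1.12]
0.15 f [-0.69  0.83 -0.65  2.11  1.63  1.19  2.03]
0.18 y [-1.61  0.92  0.9   2.17  1.99  0.06 -1.65]
0.18 f [-0.71  0.79 -0.69  2.12  1.57  1.22  2.04]
```

Run:
```python
from h import *; from station import ctrl
try: ctrl.move_straight(TCPG-.12*zt,rate=.08,orientation=OL)
except ctrl.PlanningError as e:
    print(e); ctrl.movep(TCPG-.12*zt,OL)
st(ctrl)
for d in(.06,.03,.015,.005,0):
    ctrl.move_straight(TCPG-d*zt,rate=.08); s=st(ctrl)
    if np.linalg.norm(s["wrist_force"])>6: break
else:
    ctrl.gripper_close(12); st(ctrl)
```

```text
the arm cannot follow that straight line within its joint ranges
13.82 [0.5124 0.3563 0.1725] F [ 0.1 -0.6 -0.3] op 0.0883
14.72 [0.5537 0.35   0.1298] F [-0.6 -0.3  0.5] op 0.0881
15.24 [0.575  0.3459 0.108 ] F [-0.  -0.3 -0.7] op 0.0882
15.58 [0.5857 0.3441 0.0975] F [-0.1  0.4 -0.2] op 0.0885
15.86 [0.5927 0.343  0.0905] F [-0.2 -0.4  0. ] op 0.0887
16.11 [0.596  0.3427 0.0871] F [-0.  -0.4 -0.1] op 0.0881
16.88 [0.5958 0.3429 0.0872] F [ 0.4  0.1 -0.2] op 0.0404
```

Opening is 40.4 mm, which matches the 41 mm body, so the bottle is held. Now I'll extract it along the bin.

Run:
```python
from h import *; from station import ctrl
ctrl.gripper_close(25)
bz=B(0,0,1)-B(0,0,0); bx=B(1,0,0)-B(0,0,0)
p=TCPG+.004*bx
ctrl.move_straight(p+.03*bz,rate=.06); st(ctrl)
for d in (.16,.14,.12):
    try: ctrl.move_straight(p+d*bz,rate=.12); print(d); break
    except ctrl.PlanningError as e: print(e)
s=st(ctrl)
c=np.array(s["tcp_pos"])
for dz in (.15,.1,.06):
    try: ctrl.move_straight(c+[0,0,dz],rate=.12); print(dz); break
    except ctrl.PlanningError as e: print(e)
st(ctrl)
T=place(q,[0,.055,0])[0]
for z in(.3,.2,.083): print(T,[None if r is None else np.round(r,2) for r in [ctrl.ik(T+[0,0,z],orient(0,q[2]))]], np.round(ctrl.observe()["q"],2))
```

```text
17.76 [0.5794 0.3456 0.1128] F [-0.5 -0.3 -1.4] op 0.0406
0.16
18.99 [0.4951 0.3587 0.2098] F [ 0.5 -0.3 -0.6] op 0.0402
0.15
20.39 [0.4949 0.3584 0.3591] F [-0.5 -0.1 -0.6] op 0.0402
[ 0.51923507 -0.16783676  0.        ] [array([ 0.57,  0.55, -0.57,  1.71,  0.35,  0.98,  1.61])] [-0.77  0.49 -0.46  1.96  1.27  1.03 -0.63]
[ 0.51923507 -0.16783676  0.        ] [array([ 0.75,  0.78, -0.92,  1.83,  0.77,  0.94,  1.2 ])] [-0.77  0.49 -0.46  1.96  1.27  1.03 -0.63]
[ 0.51923507 -0.16783676  0.        ] [array([ 0.79,  1.05, -1.05,  1.9 ,  1.16,  0.96,  0.89])] [-0.77  0.49 -0.46  1.96  1.27  1.03 -0.63]
```

Run:
```python
from h import *; from station import ctrl
T=place(q,[0,.055,0])[0]; o=orient(0,q[2])
ctrl.movep(T+[0,0,.33],o); st(ctrl)
ctrl.move_straight(T+[0,0,.12],rate=.12); ctrl.wait(.2); f0=st(ctrl)["wrist_force"]
for z in np.arange(.098,.066,-.002):
    ctrl.move_straight(T+[0,0,z],rate=.03); s=ctrl.observe()
    if s["wrist_force"][2]-f0[2]>3: break
st(ctrl)
for n in("scene","top"): cv2.imwrite(f"pics/{n}4.png",ctrl.get_image(n)["color"][:,:,::-1])
a=cv2.imread("pics/scene4.png")[70:370,180:460]; b=cv2.imread("pics/top4.png")[80:380,200:490]
cv2.imwrite("pics/m6.png",cv2.resize(np.hstack([a,b]),(798,420),interpolation=2))
```

```text
22.38 [ 0.5194 -0.1666  0.3299] F [-0.7 -0.  -0.7] op 0.0405
24.48 [ 0.5194 -0.1679  0.1203] F [ 0.6 -0.8 -0.4] op 0.0404
28.11 [ 0.5195 -0.1674  0.0774] F [-1.9  0.9 11.6] op 0.0404
```

View pics/m6.png

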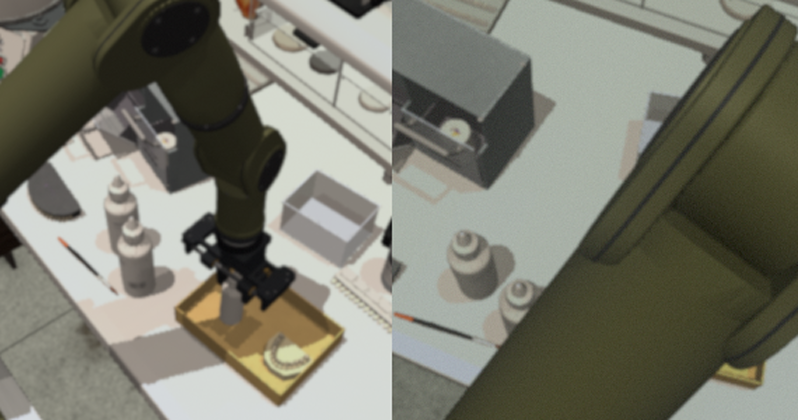

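The bottle stands on the tray floor in the gripper, upright and left of the model, and the model has not moved. I'll ease off, release, retreat and check by image code, because my ten picture views are used up.

Run:
```python
from h import *; from station import ctrl
T=place(q,[0,.055,0])[0]; p=np.array(ctrl.observe()["tcp_pos"])
ctrl.move_straight([T[0],T[1],p[2]+.001],rate=.02); st(ctrl)
ctrl.release(); ctrl.wait(.3); st(ctrl)
ctrl.move_straight([T[0],T[1],.30],rate=.12); st(ctrl)
ctrl.movep([.37,.2,.33],orient(0)); st(ctrl)
i0=cv2.imread("pics/top0.png").astype(int)
d=ctrl.get_image("top")["color"][:,:,::-1]; cv2.imwrite("pics/top5.png",d)
e=ctrl.get_image("scene")["color"][:,:,::-1]; cv2.imwrite("pics/scene5.png",e)
for n,im,box in(("top",d,(330,480,240,360)),("scene",e,(300,430,210,360))):
    x0,x1,y0,y1=box; m=(abs(im.astype(int)-cv2.imread(f"pics/{n}0.png"))).max(2)>35
    m=cv2.morphologyEx(m[y0:y1,x0:x1].astype(np.uint8),cv2.MORPH_OPEN,np.ones((3,3)))
    c,l,s,ce=cv2.connectedComponentsWithStats(m); print(n,[(r[:5]+[x0,y0,0,0,0]).tolist() for r in s[1:] if r[4]>30])
    print(" pred bottom/shoulder/tip",proj(n,[T+[0,0,h] for h in(.003,.103,.139)]).round(0).tolist())
```

```text
28.48 [ 0.5193 -0.1679  0.0783] F [ 0.4 -0.9 -1.8] op 0.0403
29.6 [ 0.5192 -0.1678  0.0784] F [ 0.3  0.3 -1. ] op 0.0882
31.6 [ 0.5189 -0.1678  0.2994] F [-1.   0.6 -0. ] op 0.0882
33.08 [0.3707 0.1993 0.3299] F [ 0.4  0.3 -0.8] op 0.0884
top [[330, 285, 17, 53, 708], [373, 291, 21, 20, 280]]
 pred bottom/shoulder/tip [[382.0, 299.0], [389.0, 285.0], [391.0, 279.0]]
scene [[300, 210, 21, 93, 1094], [336, 267, 26, 36, 556]]
 pred bottom/shoulder/tip [[347.0, 294.0], [348.0, 271.0], [349.0, 262.0]]
```

Run:
```python
from h import *; from station import ctrl
# bin still as opened? compare bar area of both bins with picture 3
a=cv2.imread("pics/scene3.png").astype(int); b=cv2.imread("pics/scene5.png").astype(int)
for X in (B(-.035,0,.138),B(0,-.05,.12),W(-.105,-.0685,.15)):
    x,y=proj("scene",X)[0].astype(int); print(abs(a-b)[y-6:y+7,x-6:x+7].mean().round(1))
print(ctrl.hand_in())
```

```text
12.4
7.9
2.0
the job is handed in; nothing more can be done
None
```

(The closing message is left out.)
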